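# Slide the tote of plywood blanks home into its bay

## Robot

A 7-joint arm with a two-finger parallel gripper is mounted at the origin on the work surface. World frame = base frame: x ahead of the robot, y to its left, z up, the work surface at z = 0. Lengths are in m, angles in rad, forces in N, time in s.
With the tool pointing down it reaches from about 0.425 to 0.925 m from the base axis. Payload 6.8 kg.
Tool frame: the origin (TCP) lies on the centre line of the jaws, within the pads' length; the fingertips stand 19 mm ahead of it and the grasp point (between the pads) is the TCP; z points along the fingers, y is the line along which they close (so a half turn about z gives the same grasp; the last joint's range is limited). The gripper opens to 88 mm and grips with 3 to 60 N. Pads are 20 mm wide; open, the fingers measure 115 mm over their backs; the gripper's body (75 mm by 178 mm) begins 61 mm behind the grasp point.
Start: joints at [-1.256, 0.477, 0.022, 1.555, -0.011, 1.109, -0.083], TCP at [0.277, 0.616, 0.242] pointing down, gripper open.
Joint ranges: [-2.96, 2.96], [-0.34, 2.1], [-1.41, 1.46], [0.24, 2.44], [-1.37, 4.51], [0.17, 1.92], [-2.96, 2.96]. Speed limits (rad/s): [2.39, 2.39, 3.14, 3.14, 3.14, 3.14, 3.14].

## Interface

Orientations are given as a 3x3 rotation matrix whose columns are the frame's x, y, z axes.
In Python, from bench import state, vision, close_job gives the robot as it stands.
- The arm moves only by the shell command python3 -m jog 'ROWS' [FORCE]. ROWS is a JSON object of lists of equal length, an entry for each row: "grip": the gripper's target within -1 to 1 (fully open at 1, half-way at 0, shut at -1); "linear": the shift along the tool's x, y, z in m, a list of three; "spin": the turn about the tool's z in degrees. In form: {"grip": [grip, ...], "linear": [[tx, ty, tz], ...], "spin": [spin, ...]}. A call has 1 to 12 rows; each row is the pose to reach, as a shift and turn from the pose commanded when the call began, along the tool's axes at that moment; what a row does not reach only later rows make up. A row lasts 1/8 s, in which the tool goes at most 62.5 mm and 10.7 degrees, less where a joint would pass 70% of its speed; a pose out of reach is approached as far as the arm can. A call with a gripper value outside its range is refused whole. The fingers move at their own pace and stop on an object; FORCE is the grip in N (left out, the last holds). Time passes only in rows, so rows that repeat a pose let the fingers close. It gives the time, the measured TCP pose, the force, the opening and the grip force at its end, in the units of the state.
- state(): the state, without advancing time (a new reading comes with each control period).
- vision.capture(name): name is "scene" or "side" or "wrist"; returns the picture (384x512x3 uint8, red, green, blue); there is no depth.
- vision.calibration(name): a dict with "fx", "fy", "cx", "cy" (pixels), "eye" and "orientation" of the camera in the world. Camera axes: x right, y down, z forward; pixel columns grow to the right and rows downward; lengths in m; the calibration is good to about 2 mm. A picture is of the moment at which its call begins: read the wrist's pose just before it. calibration takes no time and is no camera call; for the wrist camera it gives the pose at the moment of the call.
- close_job(): hands the job in; it is judged then, once.
The state is a dict: "clock": time; "joints": joint angles; "joint_vel": joint speeds; "joint_torque": joint torques, N m; "tool_pos": TCP position; "tcp_rot": TCP orientation; "ft_force": force on the tool from outside, world axes, zero at the start; "torque": the same for the moment, N m; "gripper_width": finger opening in m; "grasp_force": force on a finger pad.
Only numpy, scipy, OpenCV 4.12 (cv2) and the standard library are available. Lean on these libraries where they do the work, as an engineer would, in place of code of your own. Each camera call takes 0.05 s, during which the arm holds its last target. There are 200 camera calls.

## Task

Put the heavy tote of plywood blanks away: with the fingertips push it low down, near its base, so that it slides along the bench without tipping, until it stands squarely in the empty bay with its far side right up against the bay's back board. It is too heavy to carry, so do not grip, hook or lift it by its handle or walls; leave the other things on the bench where they are, and take the hand away at the end.

Things in the scene. Friction and masses are not known exactly. Their poses are not given: they have to be found in the camera images.
- tote: Open plywood carpenter's tote packed with upright blanks, loose on the bench before the empty bay: 110 deep (x) by 190 wide (y), 235 high; 1.3 to 1.9 kg. Takes 6 to 14 N to slide; may tip if pushed above about 75. Origin: centre of its underside. z up, x in depth (-x is the near side, to the robot), y along its width. It starts turned by up to 0.25 rad to the bay.
- tote_near (a point): Middle of the tote's near side wall, 55 before its centre (at its x = -55), 30 above the bench. The two side walls (x = -55 and +55) are flat, upright, 75 high, 8 thick; axes as the tote.
- tote_handle (a point): Middle of the tote's round handle bar, 22 thick, along y, 209 above the bench, not to be used. It joins the end panels (outer faces y = -95 and +95, 10 thick): 110 deep up to height 80, sloping in to 52 deep at 112 and up to a round top at 235. The blanks reach 163 high and lie within 27 of the middle in x.
- bay: The EMPTY one of two low three-sided plywood bays fixed to the bench, open to the robot. Origin: on the bench, where the centre of the tote's underside lies when fully home. z up, x into the bay, y along its back board. Cheeks' inner faces y = -115 and +115; walls 12 thick, 70 high. The tote starts 120 to 145 before home (-x) and up to 35 to either side.
- bay_back (a point): Middle of the inner face of the empty bay's back board, 55 beyond the bay's origin (x = +55), 35 above the bench; axes as the bay.
- bay_mouth (a point): Middle of the empty bay's mouth on the bench, 5 before the bay's origin (x = -5), between the rounded front ends of its cheeks, which are 230 apart. The near 50 of the parked tote stands out of it. The bay's floor is the bench itself.
- full_bay: The other bay, of the same shape and frame, with the crate of dowels standing in it; fixed, 310 to 380 to one side of the empty bay.
- crate: Low open wooden crate of dowels, 110 (x) by 200 (y) by about 110 high, loose, in the other bay; leave alone. Origin: centre of its underside.
- jar: Glue jar with white lid, 60 in diameter, 92 high, standing loose in front of the other bay; to be left alone. Origin: centre of its underside.
- tape: Roll of tape lying flat, 90 in diameter, 24 high, loose in front of the other bay; to be left alone. Origin: centre of its underside.
- pliers: Pliers lying flat, about 160 long along their x (handles to -x), 57 wide, 16 high, loose in front of the other bay; to be left alone. Origin: near their pivot, on the bench.
There are look-alikes about, which are no part of the job. Leave any pink look-alike of the tote alone.

How it is judged:
At the end, for the whole second after the job is handed in: The tote stands flat and still on the bench in the empty bay, between its cheeks, its centre within 8 mm of the home point in depth (its far side up against the back board), within 25 mm of it sideways, and turned no more than 0.08 rad against the bay (x of tote in the frame of bay between -0.008 and 0.008 m and y of tote in the frame of bay between -0.025 and 0.025 m and angle between the x axis of tote and the x axis of bay, either way round below 0.08 rad and angle between tote's own z axis and vertical below 0.04 rad and height (world z) of tote below 0.006 m and linear speed of tote below 0.02 m/s); the robot touches nothing.
It fails at once if the tote is tipped (leans by more than 0.12 rad) (angle between tote's own z axis and vertical above 0.12 rad).
It fails at once if the tote is lifted off the bench (height (world z) of tote above 0.015 m).
It fails at once if the tote is pushed high up instead of low (touched with the grasp point more than 110 mm above the bench) (contact force between the fingers and tote above 1 N and height (world z) of the grasp point above 0.11 m).
It fails at once if the tote is gripped or hooked (the fingers press on it from over or inside it) (contact force between the fingers and tote above 1 N and x of the grasp point in the frame of tote between -0.053 and 0.053 m and y of the grasp point in the frame of tote between -0.093 and 0.093 m).
It fails at once if another thing on the bench is moved (the crate, jar, tape or pliers by more than 30 mm, or the jar upset) (distance of any of crate, jar, tape, pliers from where it was at the start of the episode above 0.03 m or angle between jar's own z axis and vertical above 0.5 rad).
It also fails if it takes over 40 s, if anything falls off the work surface, if the arm or the gripper's body presses on something with over 40 N, if the wrist force passes 120 N, or if a joint passes its speed limit or range.

## Working session

There is one attempt and no reset: what is moved stays moved. The work goes in short steps, Python scripts to look and compute and a shell command to move; the robot and the scene stay as the last step left them, time stands still between calls to the robot, and variables do not carry over. Pictures are saved under pics/ and viewed, at most 10 in all, crops included, and the job is handed in when it is done.

```bash
mkdir -p pics; ls
python3 - <<'E'
from bench import state, vision
import cv2,numpy as np
s=state();print(s['clock'],s['tool_pos'],np.round(s['tcp_rot'],3),s['gripper_width'])
for n in('scene','side'):
    im=vision.capture(n);cv2.imwrite(f'pics/{n}0.png',im[:,:,::-1]);c=vision.calibration(n);print(n,c)
E
```

```text
pics
0.0 [0.27673157 0.61505393 0.24071408] [[-0.912  0.41  -0.001]
 [ 0.41   0.912 -0.002]
 [-0.    -0.002 -1.   ]] 0.08802573296305392
scene {'fx': 414.3639468221924, 'fy': 414.3639468221924, 'cx': 258.07498532086197, 'cy': 194.65439481858698, 'eye': array([ 1.02885982, -0.32321438,  0.90557863]), 'orientation': array([[ 0.54383585,  0.65001916, -0.53077082],
       [ 0.83901406, -0.43416405,  0.32795882],
       [-0.0172621 , -0.62367994, -0.78148919]])}
side {'fx': 397.3569263437944, 'fy': 397.3569263437944, 'cx': 256.93598941753066, 'cy': 185.46964331231723, 'eye': array([ 0.22279222, -0.56727886,  0.87448481]), 'orientation': array([[ 0.88571777, -0.35703224,  0.29670189],
       [-0.46420404, -0.67522681,  0.57322191],
       [-0.00431763, -0.64544305, -0.7637962 ]])}
```

View pics/scene0.png

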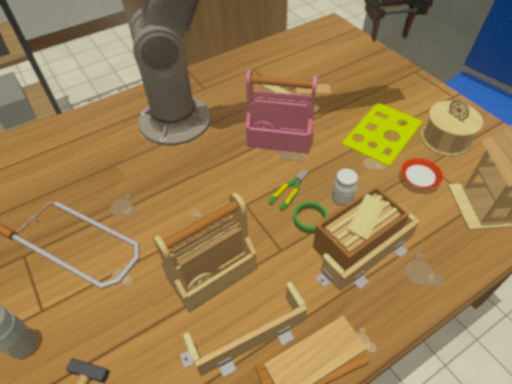

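View pics/side0.png

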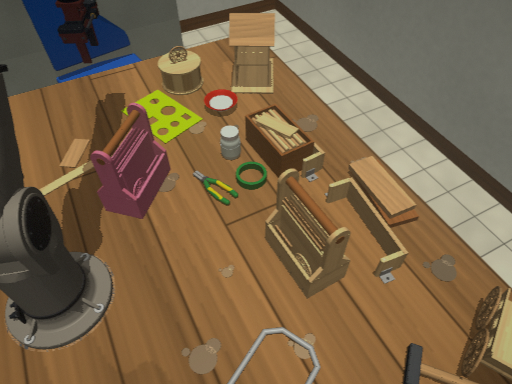

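The scene view shows the plywood tote at about (207,260) before the empty bay (190–305, 290–370). The full bay with crate is at (365,240), and the pink look-alike is at (280,115). In the side view the tote is at (305,235) and the bay's back at (365,220). I'll enlarge both to pick out points.

Run:
```python
import cv2,numpy as np
a=cv2.imread('pics/scene0.png')[185:375,140:315]; b=cv2.imread('pics/side0.png')[160:300,255:415]
a=cv2.resize(a,None,fx=3,fy=3,interpolation=2)
b=cv2.resize(b,None,fx=5,fy=4.2,interpolation=2)[:588]
cv2.imwrite('pics/a.png',a);cv2.imwrite('pics/b.png',b);print(a.shape,b.shape)
```

```text
(570, 525, 3) (588, 800, 3)
```

View pics/a.png

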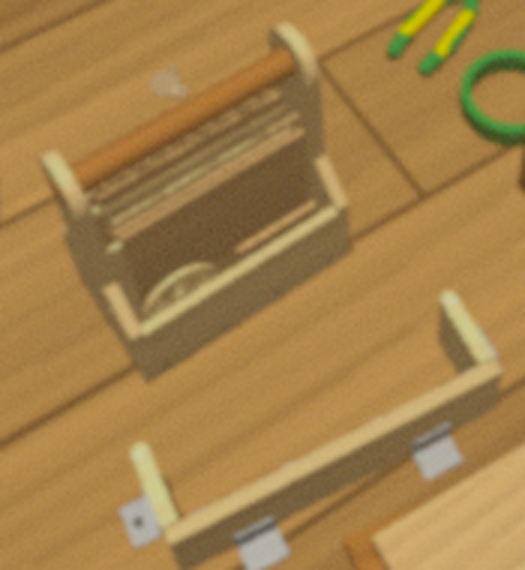

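View pics/b.png

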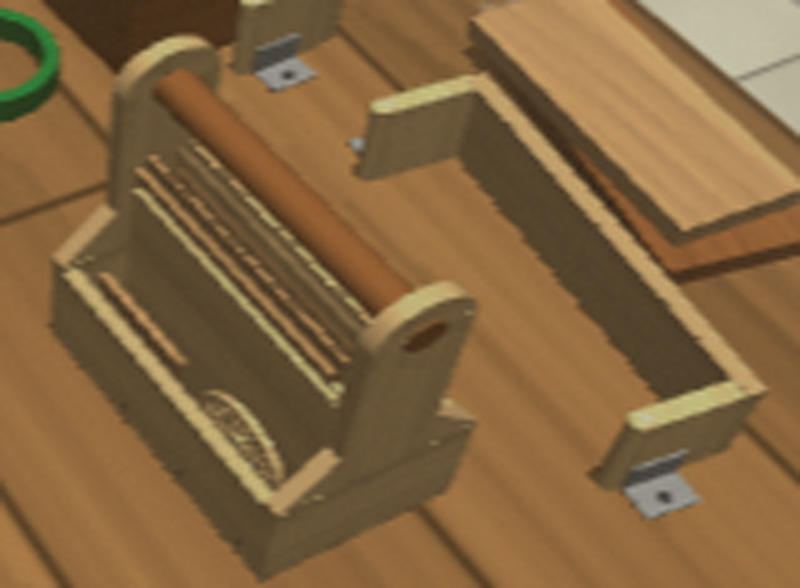

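```bash
cat > h.py <<'E'
from bench import vision
import numpy as np
def ray(n,u,v,c=None):
    c=c or vision.calibration(n); d=c['orientation']@[(u-c['cx'])/c['fx'],(v-c['cy'])/c['fy'],1]
    return c['eye'],d
def plane(n,u,v,z,c=None):
    e,d=ray(n,u,v,c); return e+d*(z-e[2])/d[2]
def tri(r1,r2):
    A=np.stack([r1[1],-r2[1]],1); t=np.linalg.lstsq(A,r2[0]-r1[0],rcond=None)[0]
    p=r1[0]+t[0]*r1[1];q=r2[0]+t[1]*r2[1]; return (p+q)/2,np.linalg.norm(p-q)
A=lambda p:(p[0]/3+140-.33,p[1]/3+185-.33)
B=lambda p:(p[0]/5+255-.4,p[1]/4.2+160-.4)
E
python3 - <<'E'
from h import *
np.set_printoptions(precision=4,suppress=True)
f=lambda k,p,z:print(k,plane('scene',*A(p),z) if k[0]=='a' else plane('side',*B(p),z))
f('b tote near+y',(52,325),0);f('b tote near-y',(262,578),0);f('b tote far-y',(463,492),0)
f('a tote far-y',(150,380),0);f('a tote far+y',(350,247),0)
f('b near+y top',(62,264),.075);f('b near-y top',(275,512),.075)
f('a far-y top',(142,335),.075);f('a far+y top',(342,208),.075)
f('b back inner base+y',(458,155),0);f('b back inner base-y',(655,390),0)
f('b back top out+y',(483,75),.07);f('b back top out-y',(766,390),.07)
f('a back top out+y',(500,372),.07);f('a back top out-y',(175,545),.07)
f('b cheek+y front base in',(362,178),0)
f('a cheek+y front top',(447,292),.07);f('a cheek-y front top',(140,446),.07)
f('b cheek+y front top',(378,106),.07);f('b cheek-y front top',(632,422),.07)
for n,a,b in(('out+y',(500,372),(483,75)),('out-y',(175,545),(766,390)),('frontcheek+y',(447,292),(378,106)),('handle+y',(290,55),(170,85)),('handle-y',(82,172),(395,292))):
    print(n,tri(ray('scene',*A(a)),ray('side',*B(b))))
E
```

```text
b tote near+y [ 0.4997 -0.0759  0.    ]
b tote near-y [ 0.5074 -0.267   0.    ]
b tote far-y [ 0.6211 -0.2678  0.    ]
a tote far-y [ 0.6137 -0.2594  0.    ]
a tote far+y [ 0.6021 -0.0703  0.    ]
b near+y top [ 0.5002 -0.0835  0.075 ]
b near-y top [ 0.5075 -0.2645  0.075 ]
a far-y top [ 0.6147 -0.2541  0.075 ]
a far+y top [ 0.6058 -0.0782  0.075 ]
b back inner base+y [ 0.7655 -0.0643  0.    ]
b back inner base-y [ 0.7464 -0.258   0.    ]
b back top out+y [ 0.7728 -0.0572  0.07  ]
b back top out-y [ 0.7499 -0.3067  0.07  ]
a back top out+y [ 0.7764 -0.0553  0.07  ]
a back top out-y [ 0.7548 -0.3019  0.07  ]
b cheek+y front base in [ 0.7068 -0.0553  0.    ]
a cheek+y front top [ 0.7057 -0.0505  0.07  ]
a cheek-y front top [ 0.6841 -0.2916  0.07  ]
b cheek+y front top [ 0.7081 -0.0524  0.07  ]
b cheek-y front top [ 0.6823 -0.2936  0.07  ]
out+y (array([ 0.7754, -0.0544,  0.0662]), np.float64(0.0006216611888307077))
out-y (array([ 0.7534, -0.3033,  0.0642]), np.float64(0.0031567083715699933))
frontcheek+y (array([ 0.7069, -0.0523,  0.0718]), np.float64(0.0023051552619079217))
handle+y (array([ 0.5507, -0.0839,  0.2094]), np.float64(0.004396075022324387))
handle-y (array([ 0.5605, -0.2458,  0.2161]), np.float64(0.0023000750598076024))
```

The wall and handle points give these planar poses:

| | Centre (m) | Yaw (rad) |
|---|---|---|
| Tote | (0.556, -0.167) | ≈ +0.05 |
| Bay home | (0.698, -0.174) | ≈ -0.09 |

Next I rise and travel with the hand high, to clear the pink tote.

```bash
cat > to.py <<'E'
import sys,numpy as np
from bench import state
s=state();R=np.array(s['tcp_rot']);p=np.array(s['tool_pos'])
print('clock',s['clock'],'pos',p.round(4),'x-axis deg',np.degrees(np.arctan2(-R[1,0],-R[0,0])).round(2),'F',np.round(s['ft_force'],1))
for a in sys.argv[1:]:
    print(a,(R.T@(np.array(eval(a))-p)).round(4))
E
python3 to.py '(.3,.6,.34)' '(.5,.3,.34)' '(.45,-.17,.34)'
```

```text
clock 0.1 pos [0.2768 0.6151 0.2408] x-axis deg -24.23 F [-0.7  0.2 -0.9]
(.3,.6,.34) [-0.0274 -0.0044 -0.0992]
(.5,.3,.34) [-0.3329 -0.1959 -0.0988]
(.45,-.17,.34) [-0.4801 -0.6451 -0.0981]
```

```bash
python3 -m jog '{"grip":[1,1,1,1,1,1,1,1,1,1,1,1],"linear":[[0,0,-0.05],[-0.03,0,-0.1],[-0.08,-0.04,-0.1],[-0.14,-0.08,-0.1],[-0.19,-0.11,-0.1],[-0.24,-0.14,-0.1],[-0.29,-0.17,-0.1],[-0.33,-0.2,-0.1],[-0.33,-0.2,-0.1],[-0.33,-0.2,-0.1],[-0.33,-0.2,-0.1],[-0.33,-0.2,-0.1]],"spin":[0,0,-5,-10,-15,-20,-27,-27,-27,-27,-27,-27]}'; python3 to.py '(.45,-.17,.34)' '(.45,-.17,.16)'
```

```text
clock: 1.6
tool_pos: [0.4951, 0.2991, 0.3415]
tcp_rot: [[-0.999, -0.051, -0.0], [-0.051, 0.999, 0.0], [0.0, 0.0, -1.0]]
ft_force: [-0.2, 0.4, -0.3]
gripper_width: 0.0878
grasp_force: 0.0
clock 1.6 pos [0.4951 0.2991 0.3415] x-axis deg 2.91 F [-0.2  0.4 -0.3]
(.45,-.17,.34) [ 0.0689 -0.4662  0.0015]
(.45,-.17,.16) [ 0.0688 -0.4662  0.1815]
```

```bash
python3 -m jog '{"grip":[1,1,1,1,1,1,1,1,1,1,1,1],"linear":[[0.01,-0.05,0],[0.02,-0.1,0],[0.03,-0.15,0],[0.04,-0.2,0],[0.05,-0.25,0],[0.06,-0.3,0],[0.07,-0.35,0],[0.075,-0.4,0],[0.075,-0.44,0],[0.075,-0.466,0],[0.075,-0.466,0],[0.075,-0.466,0]],"spin":[0,0,0,0,0,0,0,0,0,0,0,0]}'; python3 to.py '(.445,-.173,.055)'
python3 - <<'E'
from bench import vision
import cv2
a=vision.capture('wrist');b=vision.capture('side');cv2.imwrite('pics/w1.png',cv2.hconcat([a,b])[:,:,::-1][:, :][::1]) 
im=cv2.imread('pics/w1.png');cv2.imwrite('pics/w1s.png',cv2.resize(im,(800,300)))
E
```

```text
clock: 3.1
tool_pos: [0.4437, -0.1699, 0.3415]
tcp_rot: [[-0.999, -0.05, -0.0], [-0.05, 0.999, 0.0], [0.0, 0.0, -1.0]]
ft_force: [-0.6, 0.6, 0.4]
gripper_width: 0.088
grasp_force: 0.0
clock 3.1 pos [ 0.4437 -0.1699  0.3415] x-axis deg 2.87 F [-0.6  0.6  0.4]
(.445,-.173,.055) [-0.0012 -0.0033  0.2865]
```

View pics/w1s.png

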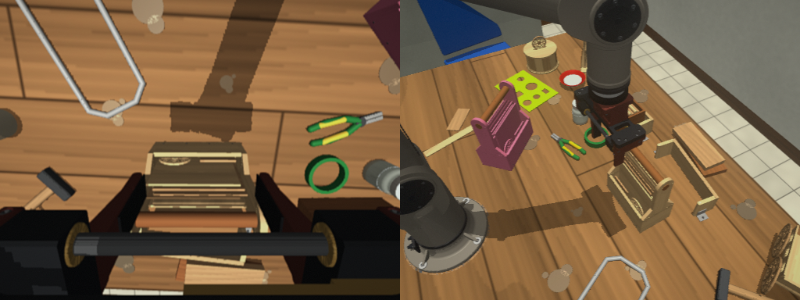

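The wrist view shows the tote at (200,190), centred between the fingers (90–310) and aligned. The bench below the fingers is free, and the pliers at (345,125) are well to the side. Next I descend in front of the near wall.

```bash
python3 -m jog '{"grip":[1,1,1,1,1,1,1,1,1,1],"linear":[[0,-0.003,0.05],[0,-0.003,0.1],[0,-0.003,0.15],[0,-0.003,0.2],[0,-0.003,0.23],[0,-0.003,0.26],[0,-0.003,0.275],[0,-0.003,0.286],[0,-0.003,0.286],[0,-0.003,0.286]],"spin":[0,0,0,0,0,0,0,0,0,0]}'; python3 to.py
python3 - <<'E'
from bench import vision
import cv2
a=vision.capture('wrist');cv2.imwrite('pics/w2.png',a[:,:,::-1])
E
```

```text
clock: 4.45
tool_pos: [0.4442, -0.1744, 0.0564]
tcp_rot: [[-0.999, -0.048, 0.001], [-0.048, 0.999, -0.0], [-0.001, -0.0, -1.0]]
ft_force: [-0.6, -0.2, 1.1]
gripper_width: 0.0876
grasp_force: 0.0
clock 4.45 pos [ 0.4442 -0.1744  0.0564] x-axis deg 2.77 F [-0.6 -0.2  1.1]
```

View pics/w2.png

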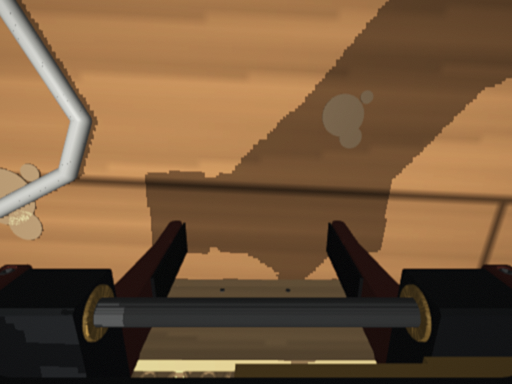

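The wrist view shows both fingertips (185,225 and 330,225) over free bench, with the tote's wall behind them at row 290. I'll make contact slowly.

```bash
python3 -m jog '{"grip":[1,1,1,1,1,1,1,1,1,1,1],"linear":[[-0.015,0.002,0],[-0.025,0.002,0],[-0.032,0.002,0],[-0.037,0.002,0],[-0.042,0.002,0],[-0.046,0.002,0],[-0.05,0.002,0],[-0.054,0.002,0],[-0.058,0.002,0],[-0.062,0.002,0],[-0.066,0.002,0]],"spin":[0,0,0,0,0,0,0,0,0,0,0]}'; python3 to.py
cat > look.py <<'E'
import sys,cv2
from bench import vision
n=sys.argv[1]
a=vision.capture('scene')[185:375,140:315];b=vision.capture('side')[140:300,255:415]
cv2.imwrite(f'pics/{n}.png',cv2.hconcat([cv2.resize(a,(400,434),interpolation=2),cv2.resize(b,(400,434),interpolation=2)])[:,:,::-1])
E
python3 look.py p1
```

```text
clock: 5.88
tool_pos: [0.5033, -0.1696, 0.0547]
tcp_rot: [[-0.999, -0.046, -0.011], [-0.046, 0.999, 0.002], [0.011, 0.003, -1.0]]
ft_force: [-14.7, -1.4, 10.0]
gripper_width: 0.0873
grasp_force: 7.4
clock 5.875 pos [ 0.5033 -0.1696  0.0547] x-axis deg 2.63 F [-14.7  -1.4  10. ]
```

View pics/p1.png

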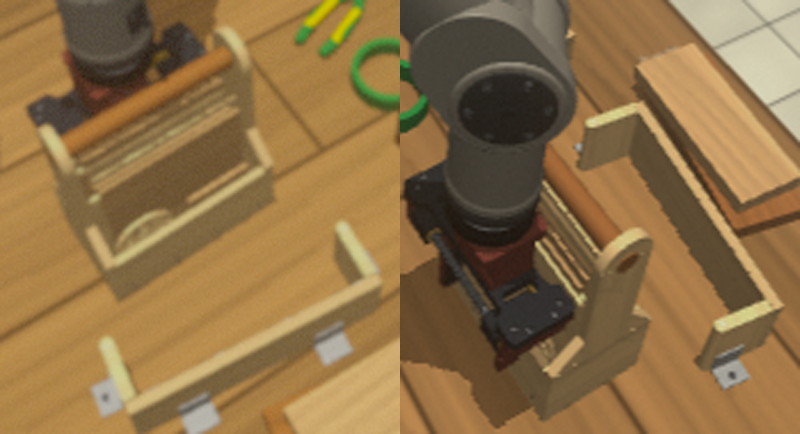

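Both views show the tote upright with both fingers on the near wall low down, and the force is 15 N, so it slides. I'll keep pushing and turn gradually toward the bay's yaw.

```bash
python3 -m jog '{"grip":[1,1,1,1,1,1,1,1,1,1,1,1],"linear":[[-0.006,0,0],[-0.012,0,0],[-0.018,0,0],[-0.024,-0.001,0],[-0.03,-0.001,0],[-0.036,-0.001,0],[-0.042,-0.001,0],[-0.048,-0.002,0],[-0.054,-0.002,0],[-0.06,-0.002,0],[-0.066,-0.002,0],[-0.072,-0.002,0]],"spin":[0.6,1.2,1.8,2.4,3,3.6,4.2,4.8,5.4,6,6.6,7.2]}'; python3 to.py
python3 look.py p2
```

```text
clock: 7.48
tool_pos: [0.576, -0.1674, 0.0545]
tcp_rot: [[-0.997, 0.079, -0.011], [0.079, 0.997, 0.003], [0.011, 0.002, -1.0]]
ft_force: [-12.9, 1.0, 7.6]
gripper_width: 0.0877
grasp_force: 6.7
clock 7.475 pos [ 0.576  -0.1674  0.0545] x-axis deg -4.51 F [-12.9   1.    7.6]
```

View pics/p2.png

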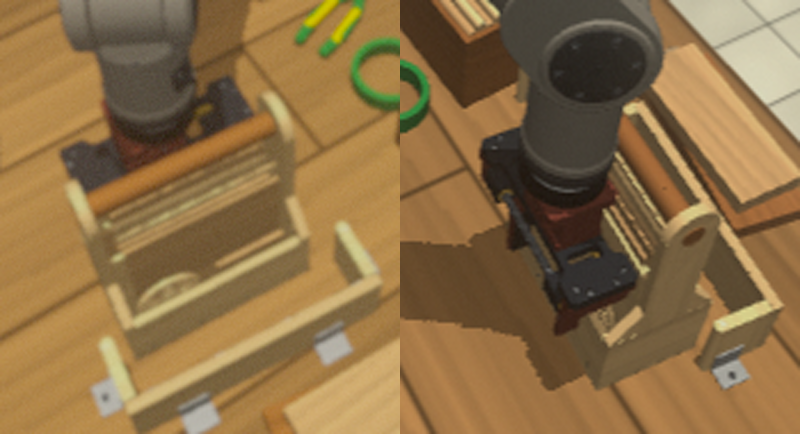

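The tote stands upright, nearly parallel to the bay and just at its mouth. Its far top edge runs (137,322)–(306,240). I'll check the lateral fit in numbers.

Run:
```python
from h import *
P=lambda x,y,z:plane('scene',x/2.286+140,y/2.284+185,z)[:2]
o=np.array([.698,-.174]);ax=np.array([.996,-.09]);ay=np.array([.09,.996])
for n,x,y,z in(('far-y',137,322,.075),('far+y',306,240,.075),('base-y',138,356,0),('base+y',308,265,0),('ch-',107,343,.07),('ch+',342,228,.07)):
    p=P(x,y,z)-o;print(n,(p@ax).round(4),(p@ay).round(4))
```

```text
far-y -0.0023 -0.088
far+y -0.0 0.0843
base-y -0.0022 -0.0973
base+y -0.0061 0.0911
ch- 0.0007 -0.1189
ch+ 0.0034 0.1221
```

Centred within 2 mm and parallel, with about 56 mm to go. I'll push 48 mm, then seat it in small steps while watching the force.

```bash
python3 -m jog '{"grip":[1,1,1,1,1,1,1,1,1,1],"linear":[[-0.006,0,0],[-0.012,0,0],[-0.018,0,0],[-0.024,0,0],[-0.03,0,0],[-0.035,0,0],[-0.039,0,0],[-0.043,0,0],[-0.046,0,0],[-0.048,0,0]],"spin":[0.3,0.6,0.7,0.7,0.7,0.7,0.7,0.7,0.7,0.7]}'; python3 -m jog '{"grip":[1,1,1],"linear":[[-0.002,0,0],[-0.004,0,0],[-0.005,0,0]],"spin":[0,0,0]}'
```

```text
clock: 8.82
tool_pos: [0.6244, -0.1714, 0.0544]
tcp_rot: [[-0.996, 0.091, -0.01], [0.091, 0.996, 0.002], [0.01, 0.001, -1.0]]
ft_force: [-12.7, 1.2, 6.2]
gripper_width: 0.0878
grasp_force: 6.2
clock: 9.2
tool_pos: [0.6294, -0.1718, 0.0544]
tcp_rot: [[-0.996, 0.091, -0.01], [0.091, 0.996, 0.002], [0.01, 0.001, -1.0]]
ft_force: [-11.7, 0.4, 6.3]
gripper_width: 0.0879
grasp_force: 6.1
```

```bash
python3 -m jog '{"grip":[1,1,1],"linear":[[-0.002,0,0],[-0.003,0,0],[-0.004,0,0]],"spin":[0,0,0]}'; python3 -m jog '{"grip":[1,1],"linear":[[-0.002,0,0],[-0.003,0,0]],"spin":[0,0]}'
```

```text
clock: 9.57
tool_pos: [0.6308, -0.1719, 0.0544]
tcp_rot: [[-0.996, 0.091, -0.015], [0.091, 0.996, 0.004], [0.015, 0.002, -1.0]]
ft_force: [-22.1, 3.7, 16.1]
gripper_width: 0.0878
grasp_force: 11.1
clock: 9.82
tool_pos: [0.6308, -0.1719, 0.0543]
tcp_rot: [[-0.996, 0.092, -0.021], [0.092, 0.996, 0.006], [0.021, 0.004, -1.0]]
ft_force: [-30.9, 5.4, 25.1]
gripper_width: 0.0875
grasp_force: 15.9
```

The force rises with no further motion, and the TCP is at the expected spot, so the tote is home against the back board. I'll back off straight, then rise.

```bash
python3 -m jog '{"grip":[1,1,1,1,1,1,1,1,1,1,1,1],"linear":[[0.004,0,0],[0.008,0,0],[0.015,0,0],[0.03,0,0],[0.05,0,0],[0.08,0,0],[0.12,0,0],[0.12,0,-0.05],[0.12,0,-0.1],[0.12,0,-0.15],[0.12,0,-0.2],[0.12,0,-0.22]],"spin":[0,0,0,0,0,0,0,0,0,0,0,0]}'; python3 look.py p3
```

```text
clock: 11.32
tool_pos: [0.5233, -0.1622, 0.2792]
tcp_rot: [[-0.996, 0.089, 0.006], [0.089, 0.996, -0.0], [-0.006, 0.0, -1.0]]
ft_force: [0.7, 0.4, -0.2]
gripper_width: 0.088
grasp_force: 0.0
```

View pics/p3.png

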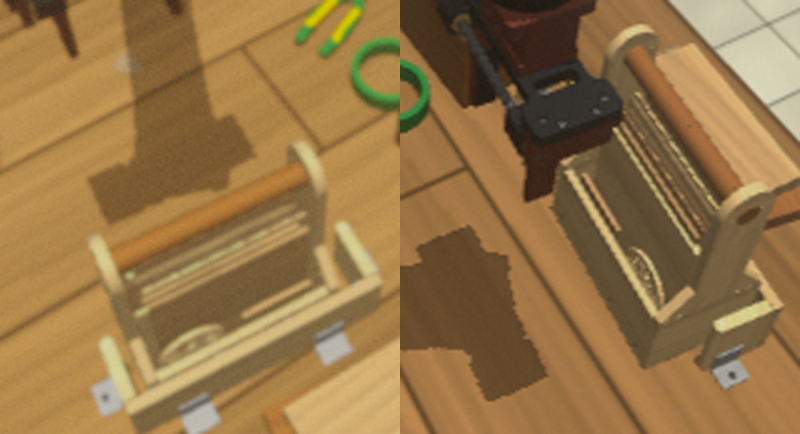

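The tote stands between the cheeks. Its far wall edge (155,383)–(338,288) lies right along the back board, and the hand is clear. Handing in.

```bash
python3 -m jog '{"grip":[1,1,1],"linear":[[0,0,0],[0,0,0],[0,0,0]],"spin":[0,0,0]}'; python3 -c "
from bench import close_job
print(close_job())"
```

```text
clock: 11.8
tool_pos: [0.5213, -0.1616, 0.2746]
tcp_rot: [[-0.996, 0.089, -0.002], [0.089, 0.996, -0.0], [0.002, -0.0, -1.0]]
ft_force: [0.1, 0.4, -0.3]
gripper_width: 0.0881
grasp_force: 0.0
the job is handed in; nothing more can be done
None
```

The tote stands squarely in the empty bay against its back board, the hand is clear, and the job was handed in at 11.8 s; no verdict came back, so this rests on the last camera views and the contact force.

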